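Swing the desk lamp over the notebook and switch it on

TASK

Get the desk lamp ready for writing: with a fingertip, gently push its swing arm sideways until the shade hangs right over the middle of the open notebook and stays there, then press the push switch on the lamp's base fully down and let go. Only push and press, do not pinch the arm: the lamp's base, the notebook and everything else on the desk stay where they are.

Things in the scene. Friction and masses are not known exactly. Their poses are not given: they have to be found in the camera images.
- lamp: Desk lamp standing loose on the desk, about 2.2 kg. Dark steel base plate 110 x 220 mm, 22 mm thick, with an 18 mm thick upright post. The origin is on the desk on the axis of the post; z up. In this frame the plate spans x from -35 to +75 mm and y from -160 to +60 mm. The frame turns with the base (yaw up to 0.25 rad); its -x direction faces roughly to the robot.
- post (a point): Point on the axis of the post, at the height of the swing arm's centre line (260 mm above the desk); the post's dark hub there is 28 mm in diameter and 30 mm high.
- lamp_arm (a joint): Swing arm of the lamp: a level round wooden bar 14 mm thick, its centre line 260 mm above the desk, running 240 mm from the post axis to the shade's axis. It swivels level about the post; the value is its angle in rad: 0 = pointing along the base frame's -x, positive = counterclockwise seen from above (the shade goes to the base's -y side), stops at -1.15 and +1.15. Stiff enough to stay where it is left; about 0.5 to 1.5 N at the shade moves it slowly.
- shade (a point): Centre of the underside of the lamp's shade, 215 mm above the desk. The shade is a white metal dish 90 mm in diameter, 42 mm high, hung under the outer end of the arm, 240 mm from the post axis. The axes turn with the arm: +x points along the bar to the post, z up.
- switch (a joint): Push switch of the lamp: 0 = released, 0.006 m = fully down; a spring returns it (about 5 N fully down).
- switch_top (a point): Centre of the top of the switch's round white cap, 28 mm in diameter, on a black housing on the base plate, at the base frame's x = +10, y = -120 mm. Pressed straight down by 6 mm.
- notebook: Open ring-bound notebook with white ruled pages lying flat, 148 x 210 mm, 10 mm thick; the origin is under its middle, y runs across the two pages. It lies either on the left or on the right in front of the lamp, the mouse pad on the other side.
- mousepad: Square grey mouse pad, 180 x 180 mm, 4 mm thick, lying flat; origin under its middle.
- mouse: White computer mouse 100 x 60 mm, 32 mm high, lying on the mouse pad; origin under its middle.
- boat_a: Small wooden toy sailing boat with a white sail, 60 x 26 mm, 100 mm tall, standing between the notebook and the mouse pad; origin under its middle.
- boat_b: Another such boat, to the left of the notebook or pad; origin under its middle.
- mug: White mug 80 mm in diameter, 90 mm tall, to the left of the lamp's base; origin under its middle.
- pen_pot: White pot 70 mm in diameter, 100 mm tall, with pens up to 160 mm, behind the post, at the far side of the base; origin under its middle.
- clip_jar: Small clear jar 54 mm in diameter, 70 mm tall, to the right of the lamp's base; origin under its middle.
- stapler: Stapler 30 x 130 mm, 50 mm high, left of the mug; origin under its middle.
- glasses_case: Dark brown glasses case 60 x 155 mm, 36 mm high, at the right; origin under its middle.

How it is judged (in metres and radians):
On the way, in this order (a step that is already met when the one before it is completed fails the run):
1. the shade hangs over the middle of the notebook and is at rest (horizontal distance between shade and notebook below 0.04 m and velocity of joint lamp_arm between -0.05 and 0.05 rad/s), for 0.3 s.
2. the switch is pressed down, the shade still over the notebook (horizontal distance between shade and notebook below 0.04 m and value of joint switch above 0.0042 m), for 0.05 s.
At the end, for the whole second after the job is handed in: The shade's centre is within 40 mm, seen from above, of the notebook's middle and the arm is at rest; the switch has been pressed (at least 4.2 of its 6 mm) after the shade got there and has come back up; the lamp's base and the notebook are within 20 mm of where they stood, the lamp upright (all of step 1 and value of joint switch below 0.0015 m and distance of each of lamp, notebook from where it was at the start of the episode below 0.02 m and angle between lamp's own z axis and vertical below 0.05 rad and linear speed of lamp below 0.01 m/s); the robot touches nothing.
It fails at once if the lamp's base shifted by more than 20 mm, or lifted or tipped (distance of lamp from where it was at the start of the episode above 0.02 m or height (world z) of lamp above 0.008 m or angle between lamp's own z axis and vertical above 0.1 rad).
It fails at once if the notebook moved by more than 20 mm (distance of notebook from where it was at the start of the episode above 0.02 m).
It fails at once if the lamp pushed with more than 30 N (contact force between the fingers and lamp above 30 N).
It fails at once if the lamp's arm taken between the fingers (contact force between the fingers and lamp above 2 N and y of the grasp point in the frame of shade between -0.006 and 0.006 m and z of the grasp point in the frame of shade between 0.03 and 0.06 m and x of the grasp point in the frame of shade between -0.05 and 0.235 m).
It fails at once if another thing on the desk moved by more than 30 mm (distance of any of mousepad, mouse, boat_a, boat_b, mug, pen_pot, clip_jar, stapler, glasses_case from where it was at the start of the episode above 0.03 m).
It also fails if it takes over 67 s, if anything falls off the work surface, if the arm or the gripper's body presses on something with over 40 N, if the wrist force passes 120 N, or if a joint passes its speed limit or range.

ROBOT

A 6-joint arm with a two-finger parallel gripper is mounted at the origin on the work surface. World frame = base frame: x ahead of the robot, y to its left, z up, the work surface at z = 0. Lengths are in mm, angles in rad, forces in N, time in s.
With the tool pointing down it reaches from about 350 to 875 mm from the base axis. Payload 4.2 kg.
Tool frame: the origin (TCP) lies on the mounting face of the last link; the fingertips stand 173 mm ahead of it and the grasp point (between the pads) lies 155 mm ahead of it (tcp_to_grasp is the distance from the TCP to the grasp point, in mm); z points along the fingers, y is the direction in which the jaws open and shut (so a half turn about z gives the same grasp; the last joint's range is limited). The gripper opens to 85 mm and grips with 20 to 120 N. Pads are 22 mm wide; open, the fingers measure 114 mm over their backs; the gripper's body (76 mm by 85 mm) begins 54 mm behind the grasp point. The pads swing forward as they close: fully open they stand 13 mm farther back than shut.
Start: joints at [-0.954, 0.385, 0.008, 0, -1.194, -0.259], TCP at [218.899, -585.392, 404.712] pointing down, gripper open.
Joint ranges: [-3.14, 3.14], [-1.21, 2.06], [-1.07, 1.41], [-3.16, 2.05], [-2.99, -0.16], [-3.1, 3.1]. Speed limits (rad/s): [2.79, 2.79, 3.14, 3.14, 3.14, 3.14].

INTERFACE

Orientations are given as a unit quaternion [x, y, z, w].
In Python, from bench import * gives the robot as it stands. The module is installed in compiled form; this text tells all that it offers.
- The arm moves only by the tool apply_moves, never from a script. Its arguments are lists of equal length, an entry for each row: "fingers": the closure, from 0 (fully open) to 1 (shut); "dp": the shift along the world's x, y, z in cm, a list of three; "yaw": the turn about the world's z in degrees. A call has 1 to 10 rows; each row is the pose to reach, as a shift and turn from the pose measured when the call began; what a row does not reach only later rows make up. A row lasts 1/10 s, in which the tool goes at most 50 mm and 8.59 degrees, less where a joint would pass 70% of its speed; a pose out of reach is approached as far as the arm can. A call with a gripper value outside its range is refused whole. The fingers move at their own pace and stop on an object; the grip force is fixed at half the most. Time passes only in rows, so rows that repeat a pose let the fingers close. It gives the time, the measured TCP pose, the force and the opening at its end, in the units of the state.
- read_state(): the state, without advancing time (a new reading comes with each control period).
- get_image(name): name is "scene" or "top"; returns a dict with "color" (480x640x3 uint8, blue, green, red), "mtx" (3x3 intrinsics, pixels), "camera_from_world" (4x4, takes a point from world to camera coordinates). Camera axes: x right, y down, z forward; pixel columns grow to the right and rows downward; lengths in mm; the calibration is good to about 2 mm. A picture is of the moment at which its call begins. There is no depth.
- job_done(): hands the job in, once; it reports no verdict.
The state is a dict: "clock": time; "joints": joint angles; "joint_vel": joint speeds; "joint_efforts": joint torques, N m; "position": TCP position; "ee_rot": TCP orientation; "contact_force": force on the tool from outside, world axes, zero at the start; "wrist_torque": the same for the moment, N m; "gripper_width": finger opening in mm.
Only numpy, scipy, OpenCV 4.12 (cv2) and the standard library are available. Lean on these libraries where they do the work, as an engineer would, in place of code of your own. Each camera call takes 0.05 s, during which the arm holds its last target. There are 200 camera calls.

## Working session

There is one attempt and no reset: what is moved stays moved. The work goes in short steps, Python scripts to look and compute and a tool call to move; the robot and the scene stay as the last step left them, time stands still between calls to the robot, and variables do not carry over. Pictures are saved under pics/ and viewed, about 8 in all and at most 12, crops included, and the job is handed in when it is done.

Besides the shell and the picture viewer there is one more tool, called as name([rows], argument=value, ...), one row to a line, values as JSON. apply_moves: Moves the arm, as the interface text tells. Its arguments: {"type":"object","properties":{"fingers":{"type":"array","items":{"type":"number"}},"dp":{"type":"array","items":{"type":"array","items":{"type":"number"}}},"yaw":{"type":"array","items":{"type":"number"}}},"required":["fingers","dp","yaw"]}

```bash
mkdir -p pics; python3 - <<'E'
from bench import *
import cv2,pickle
d={n:get_image(n) for n in("scene","top")}
pickle.dump(d,open("im0.pkl","wb"))
for n in d: cv2.imwrite(f"pics/{n}0.png",d[n]["color"]); print(n,d[n]["mtx"].round(1).tolist(),d[n]["camera_from_world"].round(3).tolist())
print(read_state())
E
```

```text
scene [[525.4, 0.0, 321.5], [0.0, 525.4, 237.8], [0.0, 0.0, 1.0]] [[0.565, 0.825, 0.011, -394.585], [0.641, -0.43, -0.635, -247.481], [-0.52, 0.366, -0.772, 1648.85], [0.0, 0.0, 0.0, 1.0]]
top [[454.3, 0.0, 320.7], [0.0, 454.3, 238.8], [0.0, 0.0, 1.0]] [[0.004, -1.0, -0.029, 71.614], [-0.998, -0.003, -0.063, 580.278], [0.063, 0.03, -0.998, 1231.791], [0.0, 0.0, 0.0, 1.0]]
{'clock': 0.1, 'joints': array([-9.54395799e-01,  3.85511640e-01,  6.75634721e-03, -4.50844351e-04,
       -1.19403190e+00, -2.58577999e-01]), 'joint_vel': array([-0.00064811, -0.00075436,  0.00273801,  0.0022341 ,  0.00017894,
        0.000767  ]), 'joint_efforts': array([-9.39504498e-04, -3.93320310e+01,  1.88928473e+01,  4.19794008e+00,
       -2.56603016e-03, -7.78762601e-07]), 'position': array([ 218.8551406 , -585.23581915,  403.70657087]), 'ee_rot': array([-1.77876412e-01,  9.84052309e-01,  9.90450152e-04, -2.31936377e-04]), 'contact_force': array([-0.40994489, -0.67737345, -0.63655692]), 'wrist_torque': array([ 0.04725347,  0.03463437, -0.04110999]), 'gripper_width': 85.34766605703315}
```

View pics/scene0.png

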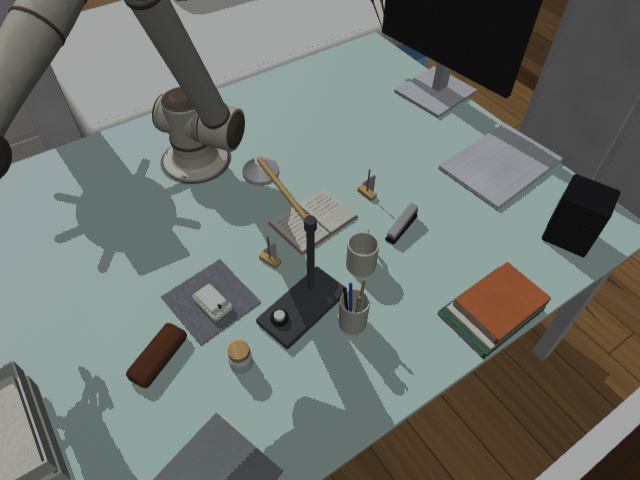

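View pics/top0.png

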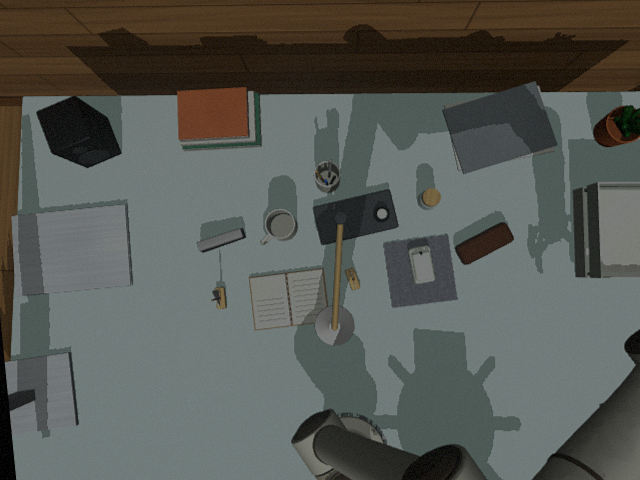

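The top view shows the hub at (341,217), the bar running to the shade at (335,325), the switch cap at (382,213), and the notebook's visible corners at (325,268) and (256,329). The shade has to go left, towards +y.

```bash
cat >h.py <<'E'
import numpy as np
def ray(d,uv,z):
    M=d["camera_from_world"];R=M[:3,:3];c=-R.T@M[:3,3]
    v=R.T@np.linalg.inv(d["mtx"])@np.array([*uv,1.]);return c+v*(z-c[2])/v[2]
def proj(d,p):
    q=d["mtx"]@(d["camera_from_world"]@np.array([*p,1.]))[:3];return q[:2]/q[2]
E
python3 - <<'E'
from h import *
import pickle
d=pickle.load(open("im0.pkl","rb"));T,S=d["top"],d["scene"]
P=lambda n,uv,z,D=T:print(n,ray(D,uv,z).round(0))
P("nb TR",(325,268),10);P("nb BL",(256,329),10);P("nb TL",(249,276),10)
P("nbmid",(290.5,298.5),10)
for n,uv in dict(l=(269,219),t=(318,192),r=(357,213),b=(304,249)).items():P("nb scene "+n,uv,10,S)
P("hub top",(341,217),275);P("hub scene",(310,220),275,S)
P("bar end top",(335,328),265);P("bar end scene",(260,159),265,S)
P("shade",(335,325),215);P("switch",(382,213),45);P("switch scene",(280,317),45,S)
for uv in((314,207),(391,190),(398,232),(320,243)):P("plate",uv,22)
P("boat a",(352,288),30);P("boat a scene",(270,259),10,S);P("boatb",(222,305),10)
P("mug",(280,222),90);P("jar",(431,195),70);P("potpens",(327,178),130);P("mouse",(421,263),32)
E
```

```text
nb TR [500.  62.  10.]
nb BL [331. 251.  10.]
nb TL [477. 272.  10.]
nbmid [415. 157.  10.]
nb scene l [352.  58.  10.]
nb scene t [341. 232.  10.]
nb scene r [472. 278.  10.]
nb scene b [497.  81.  10.]
hub top [612.  22. 275.]
hub scene [615.  24. 275.]
bar end top [370.  34. 265.]
bar end scene [378.  37. 265.]
shade [370.  34. 215.]
switch [648. -92.  45.]
switch scene [659. -92.  45.]
plate [668.  92.  22.]
plate [ 715. -119.   22.]
plate [ 599. -138.   22.]
plate [568.  75.  22.]
boat a [446. -12.  30.]
boat a scene [475. -12.  10.]
boatb [396. 346.  10.]
mug [619. 178.  90.]
jar [ 693. -219.   70.]
potpens [727.  55. 130.]
mouse [ 514. -198.   32.]
```

apply_moves([
  [2, 4.5, 1.5],
  [4, 9, 1.5],
  [6, 13.5, 1.5],
  [8, 18, 1.5],
  [10, 22.5, 1.5],
  [12, 27, 1.5],
  [14, 31.5, 1.5],
  [16, 36, 1.5],
  [18, 40.5, 1.5],
  [20, 45, 1.5],
], fingers=[1, 1, 1, 1, 1, 1, 1, 1, 1, 1], yaw=[-4, -8, -12, -16, -20, -24, -28, -32, -36, -40])

```text
clock: 1.1
position: [418.9, -133.3, 418.7]
ee_rot: [0.171, 0.985, 0.001, 0.0]
contact_force: [0.2, -0.3, 0.1]
gripper_width: 0.0
```

apply_moves([
  [1, 3, 0],
  [2, 6, 0],
  [2.8, 9.3, 0],
  [2.8, 10.5, 0],
  [2.8, 11, 0],
  [2.8, 11, 0],
], fingers=[1, 1, 1, 1, 1, 1], yaw=[0, 0, 0, 0, 0, 0])

```text
clock: 1.7
position: [446.6, -23.3, 418.5]
ee_rot: [0.171, 0.985, 0.001, -0.0]
contact_force: [0.1, 0.4, -0.3]
gripper_width: -0.0
```

```bash
python3 - <<'E'
from bench import *
import cv2,pickle
d={n:get_image(n) for n in("scene","top")}
pickle.dump(d,open("im1.pkl","wb"))
a=[cv2.resize(d["scene"]["color"][80:330,160:420],None,fx=1.5,fy=1.5),cv2.resize(d["top"]["color"][150:400,210:470],None,fx=1.5,fy=1.5)]
cv2.imwrite("pics/b1.png",cv2.hconcat(a))
E
```

```text
(no output)
```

View pics/b1.png

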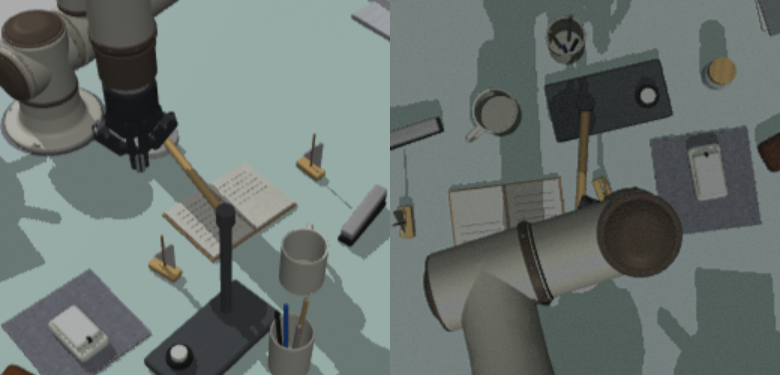

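The scene crop shows the shut fingers beside the bar, on its −y side and clear of the shade. Nothing has been disturbed. Now I'll push slowly.

apply_moves([
  [0, 0.8, 0],
  [0, 1.6, 0],
  [0, 2.2, 0],
  [0, 2.8, 0],
  [0, 3.4, 0],
  [0.1, 4, 0],
  [0.2, 4.6, 0],
  [0.3, 5.2, 0],
  [0.4, 5.8, 0],
  [0.4, 5.8, 0],
], fingers=[1, 1, 1, 1, 1, 1, 1, 1, 1, 1], yaw=[0, 0, 0, 0, 0, 0, 0, 0, 0, 0])

```text
clock: 2.8
position: [450.9, 34.8, 418.7]
ee_rot: [0.171, 0.985, 0.001, 0.0]
contact_force: [0.6, -0.2, -0.7]
gripper_width: 0.1
```

```bash
cat >look.py <<'E'
import sys
from bench import *
import cv2,pickle
k=sys.argv[1]
d={n:get_image(n) for n in("scene","top")}
pickle.dump(d,open(f"im{k}.pkl","wb"))
a=[cv2.resize(d["scene"]["color"][80:330,160:420],None,fx=1.5,fy=1.5),cv2.resize(d["top"]["color"][150:400,210:470],None,fx=1.5,fy=1.5)]
cv2.imwrite(f"pics/b{k}.png",cv2.hconcat(a))
E
python3 look.py 2
```

```text
(no output)
```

View pics/b2.png

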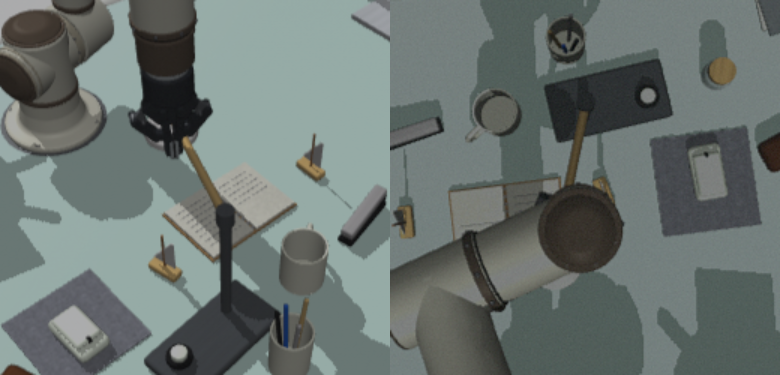

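The bar has followed the finger by about 0.11 rad and the base hasn't moved. I'll keep pushing to just short of the target.

apply_moves([
  [0.1, 0.7, 0],
  [0.3, 1.4, 0],
  [0.4, 2.1, 0],
  [0.6, 2.8, 0],
  [0.8, 3.5, 0],
  [1.0, 4.2, 0],
  [1.2, 4.9, 0],
  [1.4, 5.5, 0],
  [1.5, 6.0, 0],
  [1.5, 6.0, 0],
], fingers=[1, 1, 1, 1, 1, 1, 1, 1, 1, 1], yaw=[0, 0, 0, 0, 0, 0, 0, 0, 0, 0])

```text
clock: 3.9
position: [466.0, 95.0, 418.7]
ee_rot: [0.171, 0.985, 0.001, 0.0]
contact_force: [-0.3, 1.1, 0.7]
gripper_width: -0.1
```

```bash
python3 look.py 3
```

```text
(no output)
```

View pics/b3.png

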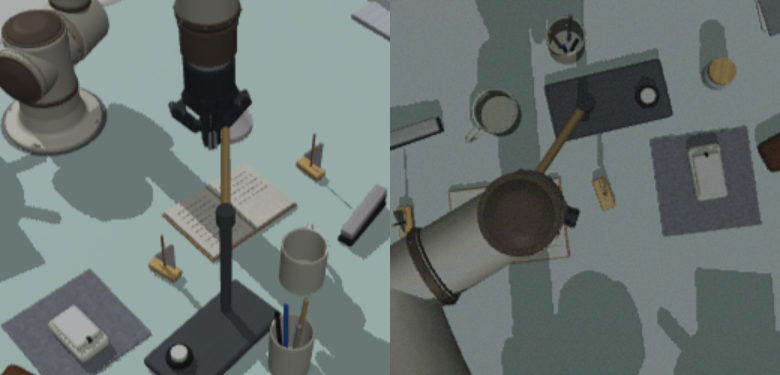

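apply_moves([
  [-0.6, -0.9, 0],
  [-1.5, -2.5, 0],
  [-2.5, -5, 0],
  [-3, -8, 1],
  [-3, -11.5, 4],
  [-2, -15, 7],
  [0, -18, 8],
  [2, -22, 8],
  [2, -22, 8],
], fingers=[1, 1, 1, 1, 1, 1, 1, 1, 1], yaw=[0, 0, 0, 0, 0, 0, 0, 0, 0])

```text
clock: 4.9
position: [485.9, -129.7, 498.4]
ee_rot: [0.174, 0.985, 0.001, 0.0]
contact_force: [-1.0, 0.1, -0.5]
gripper_width: -0.2
```

```bash
python3 look.py 4; python3 -c "
from bench import *
print(read_state()['joints'].round(2))"
```

```text
[ 0.07  0.12 -0.12 -0.   -1.33 -1.98]
```

View pics/b4.png

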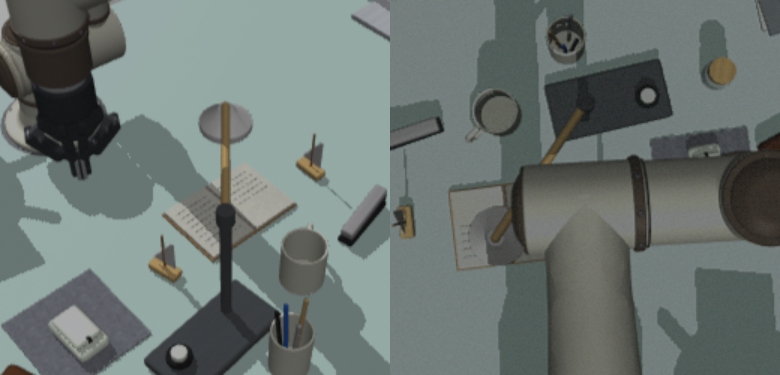

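The scene crop shows the shade free, with the bar's end at about px (309,149) and the shade over the notebook. In the top view the bar's end is at about px (281,308). Next I'll compute the offset and the height of the switch top.

```bash
python3 - <<'E'
from h import *
import pickle
d=pickle.load(open("im4.pkl","rb"));T,S=d["top"],d["scene"]
for n,D,uv,z in(("end",T,(280.7,309),265),("end",S,(309.3,148.7),265),("shade rim mid",S,(310,160.5),218),("rim mid",T,(280,307),218)):print(n,ray(D,uv,z).round(0))
t,s=(382,214),(279,316)
for z in(30,35,40,45,50,55):print(z,ray(T,t,z).round(0)[:2],ray(S,s,z).round(0)[:2])
# white notebook corners visible now (crop px)
c=lambda u,v:((u-390)/1.5+210,v/1.5+150)
for uv in((449,190),(457,270),(561,178),(571,258)):print("nb",ray(T,c(*uv),10).round(0))
# switch cap: bright blob
import cv2
for D,(u,v) in((T,t),(S,s)):
    g=D["color"][v-14:v+15,u-14:u+15].min(2); m=(g>120).astype("uint8")
    n,_,st,ce=cv2.connectedComponentsWithStats(m)
    for i in range(1,n):
        if st[i,4]>8:print(st[i],ce[i]+[u-14,v-14])
E
```

```text
end [410. 154. 265.]
end [413. 156. 265.]
shade rim mid [406. 162. 218.]
rim mid [410. 161. 218.]
30 [648. -94.] [648. -89.]
35 [647. -93.] [650. -90.]
40 [646. -93.] [653. -91.]
45 [646. -92.] [656. -93.]
50 [645. -92.] [659. -94.]
55 [645. -91.] [661. -95.]
nb [475. 271.  10.]
nb [329. 255.  10.]
nb [498.  64.  10.]
nb [352.  46.  10.]
[10 10  8  8 52] [381.78846154 213.48076923]
[ 0  0 10  9 47] [267.91489362 304.57446809]
[ 9  8 11 10 84] [278.92857143 314.23809524]
```

Notebook middle is (413,159) and the shade is at about (410,157), so the alignment is good. Now I'll go over the switch at (648,-92).

apply_moves([
  [4, 1, 0],
  [8, 2, 0],
  [12, 3, 0],
  [16.2, 3.8, 0],
  [16.2, 3.8, -4.5],
  [16.2, 3.8, -9],
  [16.2, 3.8, -13.5],
  [16.2, 3.8, -18],
  [16.2, 3.8, -22.5],
  [16.2, 3.8, -25.5],
], fingers=[1, 1, 1, 1, 1, 1, 1, 1, 1, 1], yaw=[0, 0, 0, 0, 0, 0, 0, 0, 0, 0])

```text
clock: 6.0
position: [644.7, -88.2, 240.3]
ee_rot: [0.172, 0.985, 0.001, -0.003]
contact_force: [0.2, 0.6, -0.1]
gripper_width: -0.2
```

apply_moves([
  [0, 0, -0.5],
  [0, 0, -0.5],
], fingers=[1, 1], yaw=[0, 0])

```text
clock: 6.2
position: [644.0, -87.5, 235.0]
ee_rot: [0.171, 0.985, 0.001, -0.004]
contact_force: [-0.0, 0.9, 0.3]
gripper_width: -0.0
```

```bash
python3 - <<'E'
from bench import *
import cv2
a=[cv2.resize(get_image("scene")["color"][230:360,210:370],None,fx=2.5,fy=2.5),cv2.resize(get_image("top")["color"][150:280,300:460],None,fx=2.5,fy=2.5)]
cv2.imwrite("pics/b5.png",cv2.hconcat(a))
E
```

```text
(no output)
```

View pics/b5.png

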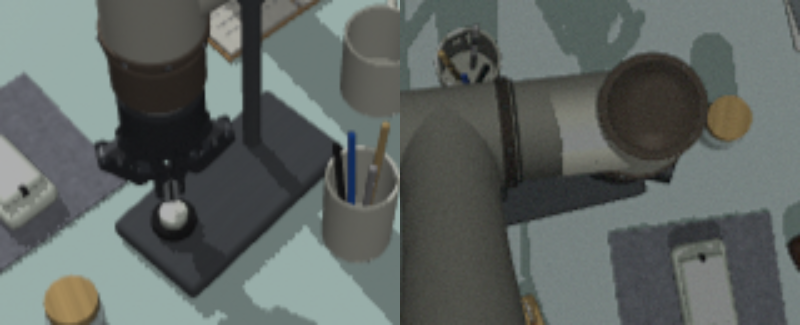

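The fingertip is above the cap in the scene crop, but the pose is off by about 4 mm and the wrist link runs over the post. I'll check clearance before going lower.

```bash
python3 - <<'E'
from bench import *
import cv2
s=read_state();print(s["position"].round(1),s["contact_force"].round(1),s["joints"].round(2))
cv2.imwrite("pics/b6.png",cv2.resize(get_image("scene")["color"][100:340,200:440],None,fx=2.5,fy=2.5))
E
```

```text
[645.3 -87.7 237.8] [0.6 0.5 0.5] [ 0.11  0.58 -0.12 -0.   -0.87 -2.02]
```

View pics/b6.png

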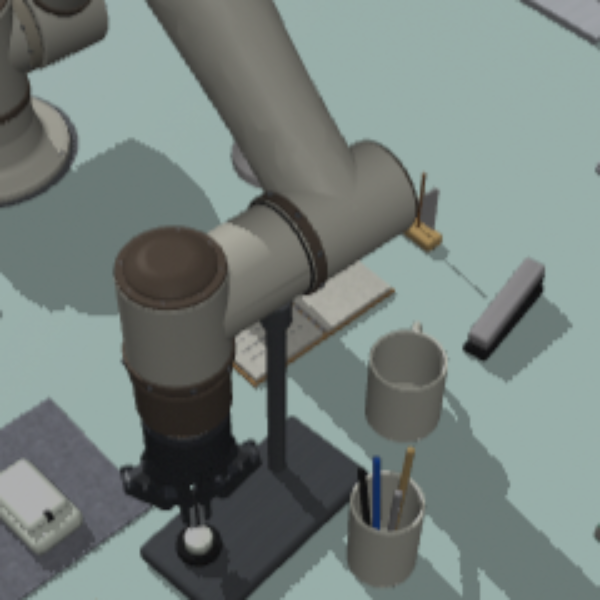

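The wrist link sits right over the post's hub, and the measured TCP is being held up by 2–3 mm. The post is blocking it, so I'll back straight up. I'll then press with one finger of the opened gripper, with the tool shifted in +x so the link clears the post.

apply_moves([
  [0, 0, 2],
  [0, 0, 5],
  [0, 0, 9],
  [0, 0, 13],
  [0, 0, 17],
  [0, 0, 20],
  [0, 0, 20],
  [0, 0, 20],
  [0, 0, 20],
  [0, 0, 20],
], fingers=[1, 1, 1, 1, 1, 1, 1, 1, 1, 1], yaw=[0, 0, 0, 0, 8, 16, 24, 32, 40, 48])

```text
clock: 7.35
position: [644.9, -87.9, 441.0]
ee_rot: [-0.247, 0.969, 0.001, 0.001]
contact_force: [0.2, 1.3, -0.5]
gripper_width: 0.2
```

apply_moves([
  [1, 0, 0],
  [2, 0, 0],
  [3, 0, 0],
  [4, 0, 0],
  [5, 0, 0],
  [5, 0, 0],
  [5, 0, 0],
  [5, 0, 0],
  [5, 0, 0],
  [5, 0, 0],
], fingers=[0, 0, 0, 0, 0, 0, 0, 0, 0, 0], yaw=[8, 16, 24, 32, 40, 48, 56, 62, 62, 62])

```text
clock: 8.35
position: [694.5, -87.9, 442.9]
ee_rot: [0.71, -0.704, -0.0, -0.002]
contact_force: [0.1, -0.8, -0.2]
gripper_width: 85.4
```

```bash
python3 look.py 7;python3 - <<'E'
from bench import *
from scipy.spatial.transform import Rotation as R
s=read_state();print(s["position"].round(1),R.from_quat(s["ee_rot"]).as_matrix().round(3),s["joints"].round(2))
E
```

```text
[694.6 -87.9 442.1] [[ 0.009 -1.     0.   ]
 [-1.    -0.009  0.003]
 [-0.003 -0.    -1.   ]] [ 0.1   0.5   0.28 -0.   -1.35 -0.09]
```

View pics/b7.png

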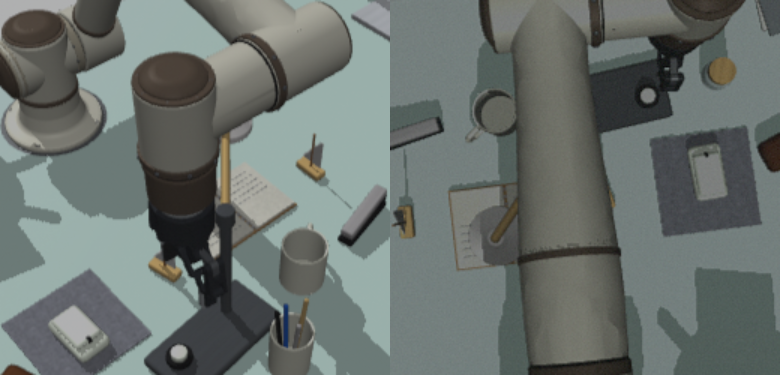

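The lamp and shade look unchanged, with the bar's end still at crop (495,238) and the switch at (648,96). I'll descend with the −x finger over the switch.

apply_moves([
  [0.4, -0.4, -3],
  [0.4, -0.4, -7],
  [0.4, -0.4, -11],
  [0.4, -0.4, -15],
  [0.4, -0.4, -18],
  [0.4, -0.4, -20],
  [0.4, -0.4, -21.5],
  [0.4, -0.4, -21.5],
  [0.4, -0.4, -21.5],
], fingers=[0, 0, 0, 0, 0, 0, 0, 0, 0], yaw=[0, 0, 0, 0, 0, 0, 0, 0, 0])

```text
clock: 9.35
position: [699.1, -91.9, 228.0]
ee_rot: [0.71, -0.704, -0.0, -0.002]
contact_force: [0.7, 0.1, 0.8]
gripper_width: 85.5
```

```bash
python3 - <<'E'
from bench import *
import cv2
s=read_state();print(s["position"].round(1),s["contact_force"].round(1))
cv2.imwrite("pics/b8.png",cv2.hconcat([cv2.resize(get_image("scene")["color"][200:360,200:360],None,fx=2.5,fy=2.5),cv2.resize(get_image("top")["color"][130:290,300:460],None,fx=2.5,fy=2.5)]))
E
```

```text
[699.1 -91.9 228. ] [0.7 0.1 0.8]
```

View pics/b8.png

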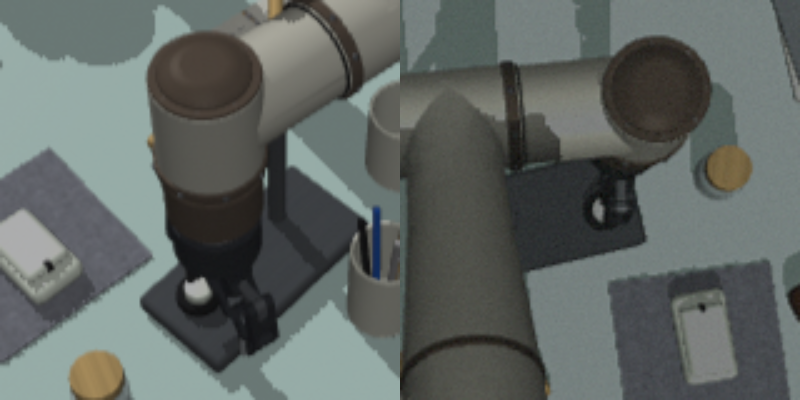

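```bash
python3 - <<'E'
from h import *
import pickle
d=pickle.load(open("im4.pkl","rb"));T,S=d["top"],d["scene"]
for z in (68,80,100,120):print(z,proj(T,(650,-92,z)).round(1),"left edge",proj(T,(650,-81,z)).round(1), "crop",((proj(T,(650,-81,z))-[300,130])*2.5+[400,0]).round(0))
for p in((649,-92,35),(649,-92,45)):print(proj(T,p).round(1),proj(S,p).round(1))
E
```

```text
68 [382.9 211.4] left edge [378.7 211.4] crop [597. 203.]
80 [383.4 210.8] left edge [379.1 210.8] crop [598. 202.]
100 [384.2 209.9] left edge [379.9 209.9] crop [600. 200.]
120 [385.1 208.9] left edge [380.7 208.9] crop [602. 197.]
[381.6 213.3] [278. 316.]
[382.  212.8] [277.8 313.8]
```

apply_moves([
  [0, 0.3, 0],
  [0, 0.3, -0.5],
  [0, 0.3, -1],
  [0, 0.3, -1.5],
  [0, 0.3, -2],
  [0, 0.3, -2],
], fingers=[0, 0, 0, 0, 0, 0], yaw=[0, 0, 0, 0, 0, 0])

```text
clock: 10.05
position: [698.9, -89.0, 207.6]
ee_rot: [0.71, -0.704, -0.001, -0.001]
contact_force: [0.2, 1.0, -0.5]
gripper_width: 85.4
```

apply_moves([
  [0, 0, -0.2],
  [0, 0, -0.4],
  [0, 0, -0.4],
  [0, 0, -0.4],
], fingers=[0, 0, 0, 0], yaw=[0, 0, 0, 0])

```text
clock: 10.45
position: [698.9, -89.0, 203.9]
ee_rot: [0.71, -0.704, -0.0, -0.002]
contact_force: [-1.4, 0.3, 1.5]
gripper_width: 85.2
```

apply_moves([
  [0, 0, -0.2],
  [0, 0, -0.2],
  [0, 0, -0.2],
], fingers=[0, 0, 0], yaw=[0, 0, 0])

```text
clock: 10.75
position: [698.9, -89.0, 202.2]
ee_rot: [0.71, -0.704, -0.0, -0.002]
contact_force: [-0.7, 0.4, 2.1]
gripper_width: 85.3
```

apply_moves([
  [0, 0, -0.2],
  [0, 0, -0.2],
  [0, 0, -0.2],
], fingers=[0, 0, 0], yaw=[0, 0, 0])

```text
clock: 11.05
position: [698.9, -89.0, 200.4]
ee_rot: [0.71, -0.704, -0.0, -0.002]
contact_force: [-0.3, 0.4, 3.4]
gripper_width: 85.3
```

The force is rising like a spring, so the finger is on the cap. I'll press on to the stop.

apply_moves([
  [0, 0, -0.2],
  [0, 0, -0.2],
  [0, 0, -0.2],
], fingers=[0, 0, 0], yaw=[0, 0, 0])

```text
clock: 11.35
position: [698.9, -88.9, 198.5]
ee_rot: [0.71, -0.704, -0.0, -0.001]
contact_force: [-1.2, 0.2, 3.0]
gripper_width: 85.2
```

apply_moves([
  [0, 0, -0.15],
  [0, 0, -0.15],
  [0, 0, -0.15],
], fingers=[0, 0, 0], yaw=[0, 0, 0])

```text
clock: 11.65
position: [699.0, -88.9, 198.4]
ee_rot: [0.71, -0.704, -0.0, -0.001]
contact_force: [-1.9, 1.5, 9.7]
gripper_width: 85.3
```

The stop is at 198.4 mm with 9.7 N on the finger, so the switch is fully down. Releasing.

apply_moves([
  [0, 0, 0.5],
  [0, 0, 1.5],
  [0, 0, 4],
  [0, 0, 8],
  [0, 0, 12],
  [0, 0, 16],
  [0, 0, 20],
  [0, 0, 24],
  [0, 0, 26],
  [0, 0, 26],
], fingers=[0, 0, 0, 0, 0, 0, 0, 0, 0, 0], yaw=[0, 0, 0, 0, 0, 0, 0, 0, 0, 0])

```text
clock: 12.65
position: [699.0, -89.1, 463.0]
ee_rot: [0.71, -0.704, 0.003, -0.005]
contact_force: [-0.3, 0.5, 0.3]
gripper_width: 85.6
```

```bash
python3 look.py 9
```

```text
(no output)
```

View pics/b9.png

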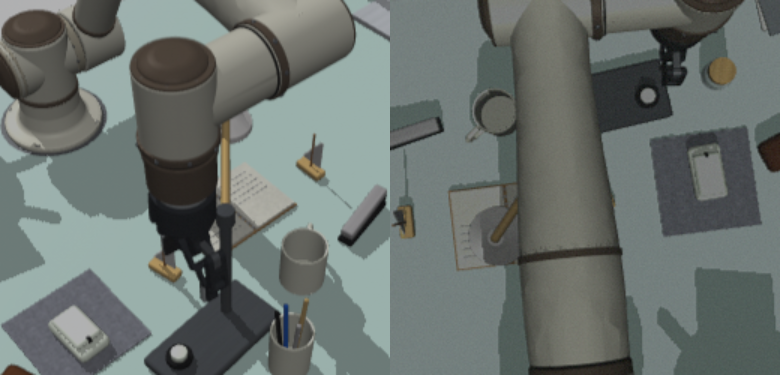

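The shade is at the same pixels as before the press (top crop (495,238)), the base and notebook look unmoved, and the arm is clear of everything. Handing in.

```bash
python3 -c "
from bench import *
print(job_done(),read_state()['clock'])"
```

```text
the job is handed in; nothing more can be done
the job is handed in; nothing more can be done
```

The shade now hangs over the notebook and the switch has been pressed and released. I've handed the job in; it reports no verdict.

- **Shade:** I pushed the swing arm sideways with the shut fingertips, without pinching it. By camera the shade stopped at about (410, 157) mm and the notebook's middle is at about (413, 159) mm, well inside the 40 mm limit. It showed at the same pixels after the press.
- **Switch:** I pressed it with one finger of the opened gripper until it stopped, at 9.7 N, then let go. The cap travelled about 6 mm by the TCP height, and the force built up like a spring first. I didn't measure its return directly; the cap just looks as it did before the press.
- **Rest of the desk:** The last picture shows the base, the visible part of the notebook and the things around the lamp where they stood, and the arm clear of everything. I checked this by eye only.

**Failed first try:** My first approach to the switch put the wrist link on or very near the top of the post, and the tool was held up about 2–3 mm. I backed straight up, and the next picture showed no shift of the lamp or shade. I didn't measure the contact force at the post, because the tool's force reading would not show a touch on the link.

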